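# Stack the instrument cases in the bench corner

## Robot

A 6-joint arm with a two-finger parallel gripper is mounted at the origin on the work surface. World frame = base frame: x ahead of the robot, y to its left, z up, the work surface at z = 0. Lengths are in mm, angles in degrees, forces in N, time in s.
With the tool pointing down it reaches from about 350 to 850 mm from the base axis. Payload 8.1 kg.
Tool frame: the origin (TCP) lies on the centre line of the jaws, within the pads' length; the fingertips stand 14 mm ahead of it and the grasp point (between the pads) lies 5 mm behind it; z points along the fingers, y is the line along which they close (so a half turn about z gives the same grasp; the last joint's range is limited). The gripper opens to 85 mm and grips with 20 to 120 N. Pads are 22 mm wide; open, the fingers measure 114 mm over their backs; the gripper's body (76 mm by 85 mm) begins 54 mm behind the grasp point. The pads swing forward as they close: fully open they stand 13 mm farther back than shut.
Start: joints at [-78.117, 7.471, 85.268, -0, 87.261, -4.893], TCP at [173.201, -574.462, 245.292] pointing down, gripper open.
Joint ranges: [-169.43, 169.43], [-51.17, 129.36], [1.28, 143.12], [-76.62, 256.62], [0, 156.53], [-152.29, 152.29]. Speed limits (degrees/s): [136.94, 136.94, 159.86, 180, 180, 180].

## Interface

Orientations are given as [roll, pitch, yaw] about the fixed x, y, z axes, in that order (R = Rz(yaw) Ry(pitch) Rx(roll)).
In Python, from bench import sense, snapshot, camera_info, hand_in gives the robot as it stands. The module is installed in compiled form; this text tells all that it offers.
- The arm moves only by the tool apply_moves, never from a script. Its argument "deltas" is a list of rows, each a list of 7 numbers: the shift along the tool's x, y, z scaled (see below), then the turn, a rotation vector about the tool's x, y, z scaled (see below), then the opening, from 0 (shut) to 1 (fully open). In form: [[dx, dy, dz, ax, ay, az, claw], ...]. A call has 1 to 8 rows; each row shifts and turns the commanded pose from where the row before left it, along the tool's axes as they then stand; what a row does not reach is not made up. The controller multiplies each number of a shift by 0.03 m and each number of a turn by 0.08 rad. A row lasts 1/8 s, in which the tool goes at most 62.5 mm and 10.7 degrees, less where a joint would pass 70% of its speed; a pose out of reach is approached as far as the arm can. A call with a number of a shift or a turn outside -1 to 1 is refused whole. A call with a gripper value outside its range is refused whole. The fingers move at their own pace and stop on an object; "grip_force" is the grip in N (left out, the last holds). Time passes only in rows, so rows that do not move let the fingers close. It gives the time, the measured TCP pose, the force, the opening and the grip force at its end, in the units of the state.
- sense(): the state, without advancing time (a new reading comes with each control period).
- snapshot(name): name is "scene" or "top"; returns the picture (400x640x3 uint8, red, green, blue); there is no depth.
- camera_info(name): a dict with "vertical_fov" (degrees; the focal length in pixels is half the picture's height over the tangent of half this angle, whatever the lens; pixels are square), "cx", "cy" (the principal point, pixels), "k1" (the pictures are not rectified: a ray, as slopes to the right and down, at radius r is drawn at 1 + k1 r^2 times it, then the intrinsics apply), "origin" and "rotation" of the camera in the world. Camera axes: x right, y up, looking along -z (the intrinsics and any distortion apply to the point x, -y, -z); pixel columns grow to the right and rows downward; lengths in mm; the calibration is good to about 2 mm. A picture is of the moment at which its call begins. camera_info takes no time and is no camera call.
- hand_in(): hands the job in; it is judged then, once.
The state is a dict: "time": time; "joint_pos": joint angles; "qd": joint speeds; "joint_efforts": joint torques, N m; "tool_pos": TCP position; "tcp_rot": TCP orientation; "ft_force": force on the tool from outside, world axes, zero at the start; "wrist_torque": the same for the moment, N m; "finger_gap": finger opening in mm; "grip_force": force on a finger pad.
Only numpy, scipy, OpenCV 4.12 (cv2) and the standard library are available. Lean on these libraries where they do the work, as an engineer would, in place of code of your own. Each camera call takes 0.05 s, during which the arm holds its last target. There are 200 camera calls.

## Task

Tidy the jeweller's bench: first push the wide wooden case flat along the bench until it sits flush against both rails of the corner stop. Then stack the tins squarely on it, the long tin centred on the case and the short tin centred on the long tin, long sides all parallel; set each down softly instead of dropping it, let go, and leave the bur pot, bur stand and jar where they are.

Things in the scene. Friction and masses are not known exactly. Their poses are not given: they have to be found in the camera images.
- corner_stop: Two low dark wooden rails fixed to the bench in an L, 30 mm high, 22 mm thick. Origin: the inner corner, at bench height. The long rail runs 360 mm from it along -y (inner face the plane x = 0, looking to -x, to the robot); the short rail runs 90 mm along -x (inner face y = 0, looking to -y). A case in the corner lies at negative x and y. Place and yaw vary.
- wide_case: Closed pale wooden case, 150 (its x) by 100 (its y) by 45 mm high, flat top, brass clasp, about 0.6 kg: too wide to grasp, slides when pushed (3 to 8 N). Origin: centre of its underside. Starts in front of the long rail, right of the corner, long side roughly along that rail, and ends that way: flush, its origin is at x = -0.050, y = -0.075 in the stop's frame.
- long_tin: Closed flat-topped aluminium tin, the longer one: 120 mm (its x) by 60 mm (its y) by 38 mm high, about 0.25 kg, rigid. Origin: centre of its underside. Lies flat on the bench at any yaw, to the left or right of the corner stop.
- short_tin: Closed flat-topped aluminium tin, the shorter one: 90 mm (its x) by 50 mm (its y) by 34 mm high, about 0.18 kg, rigid. Origin: centre of its underside. Lies flat on the bench at any yaw, on the other side from the long tin.
- bur_pot: Bystander: round wooden pot of steel burs, 60 mm across the 30 mm high base, 80 mm high with the burs, standing in front of the corner, on the robot's side. Origin: centre of its underside.
- bur_stand: Bystander: green plastic block 60 (x) by 110 (y) by 26 mm with upright burs, 80 mm high in all, left of the corner stop. Origin: centre of its underside.
- jar: Bystander: amber glass jar with a black cap, 56 mm across, 70 mm high, at the far right. Origin: centre of its underside.
Mind the look-alikes: they are no part of the job. Leave any orange look-alike of the long_tin alone. What is shaped like the wide_case but red is not meant.

How it is judged:
By the outcome, as a careful person would: the job done as asked, in the order asked, and still so for the second after the job is handed in, with the robot touching nothing.
It also fails if it takes over 72 s, if anything falls off the work surface, if the arm or the gripper's body presses on something with over 40 N, if the wrist force passes 120 N, or if a joint passes its speed limit or range.

## Working session

There is one attempt and no reset: what is moved stays moved. The work goes in short steps, Python scripts to look and compute and a tool call to move; the robot and the scene stay as the last step left them, time stands still between calls to the robot, and variables do not carry over. Pictures are saved under pics/ and viewed, at most 11 in all, crops included, and the job is handed in when it is done.

Besides the shell and the picture viewer there is one more tool, called after "Request:" as name(argument=value, ...), one argument or row to a line, values as JSON. apply_moves: Moves the arm, as the interface text tells. Its arguments: {"type":"object","properties":{"deltas":{"type":"array"},"grip_force":{"type":"number"}},"required":["deltas"]}

```bash
mkdir -p pics; cat > h.py <<'E'
import numpy as np, cv2
from bench import sense, snapshot, camera_info, hand_in
def cam(n):
    c=camera_info(n); f=200/np.tan(np.radians(c["vertical_fov"])/2)
    return c,f,np.array(c["origin"],float),np.array(c["rotation"],float)
def px2w(n,pts,z):
    c,f,o,R=cam(n)
    p=np.array(pts,float).reshape(-1,2)
    d=(p-[c["cx"],c["cy"]])/f
    rd=np.linalg.norm(d,axis=1,keepdims=True); r=rd.copy()
    for _ in range(50): r=rd/(1+c["k1"]*r*r)
    u=d/(1+c["k1"]*r*r)
    ray=np.c_[u[:,0],-u[:,1],-np.ones(len(u))]@R.T
    t=(z-o[2])/ray[:,2]
    return o+ray*t[:,None]
def w2px(n,P):
    c,f,o,R=cam(n)
    q=(np.array(P,float).reshape(-1,3)-o)@R
    u=np.c_[q[:,0]/-q[:,2],-q[:,1]/-q[:,2]]
    r2=(u**2).sum(1,keepdims=True)
    return u*(1+c["k1"]*r2)*f+[c["cx"],c["cy"]]
def save(n,fn,crop=None,s=1):
    im=snapshot(n)[:,:,::-1]
    if crop: x0,y0,x1,y1=crop; im=im[y0:y1,x0:x1]
    im=cv2.resize(np.ascontiguousarray(im),None,fx=s,fy=s,interpolation=cv2.INTER_CUBIC); cv2.imwrite("pics/"+fn,im)
E
python3 -c "
from h import *
save('top','t0.png',None,1.25);save('scene','s0.png',None,1.25)
for n in('top','scene'): print(camera_info(n))
print(sense())"
```

```text
{'vertical_fov': 42.80467593281793, 'cx': 311.9883242988559, 'cy': 205.09098864123916, 'k1': -0.12515716091883178, 'origin': array([ 369.39398411,   53.49840903, 1651.35151169]), 'rotation': array([  5.18144826,  -0.11920575, -90.1378405 ])}
{'vertical_fov': 53.320146510229776, 'cx': 315.3163480487799, 'cy': 206.4210332201704, 'k1': 0.01719539127443557, 'origin': array([1287.71875681,  -34.89727765,  873.1288094 ]), 'rotation': array([43.99346173,  0.4329475 , 82.04048908])}
{'time': 0.1, 'joint_pos': array([-7.81167257e+01,  7.51209791e+00,  8.53237652e+01, -1.13685024e-03,
        8.72602632e+01, -4.89332962e+00]), 'qd': array([ 0.010617  , -0.09156882, -0.18281615, -0.1333962 ,  0.05460725,
        0.05770677]), 'joint_efforts': array([ 1.82728185e-03, -5.70948780e+01, -5.01944017e+01, -9.31092131e-05,
        7.90187682e-03,  4.81071208e-05]), 'tool_pos': array([ 173.0994301 , -573.99745029,  244.32861565]), 'tcp_rot': array([-1.79904127e+02, -7.06834434e-03,  1.67766533e+01]), 'ft_force': array([0.64659149, 0.54894782, 1.53313591]), 'wrist_torque': array([0.00283408, 0.01630898, 0.00975027]), 'grip_force': 0.0, 'finger_gap': 85.33597606187918}
```

```bash
sed -i 's/^import numpy as np, cv2/import numpy as np, cv2\nfrom scipy.spatial.transform import Rotation as Rot/; s/np.array(c\["rotation"\],float)/Rot.from_euler("xyz",c["rotation"],degrees=True).as_matrix()/' h.py
python3 -c "
from h import *
P=[[500,100,45]];print(px2w('top',w2px('top',P),45),w2px('top',P),w2px('top',[[173,-574,245]]),px2w('scene',w2px('scene',P),45))"
```

```text
[[500. 100.  45.]] [[296.10782584 209.87187735]] [[534.95825554 319.67665471]] [[500. 100.  45.]]
```

View pics/t0.png

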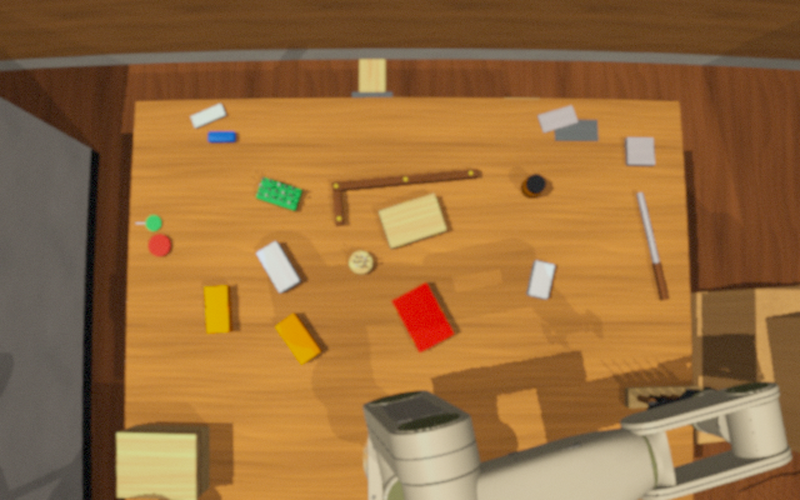

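View pics/s0.png

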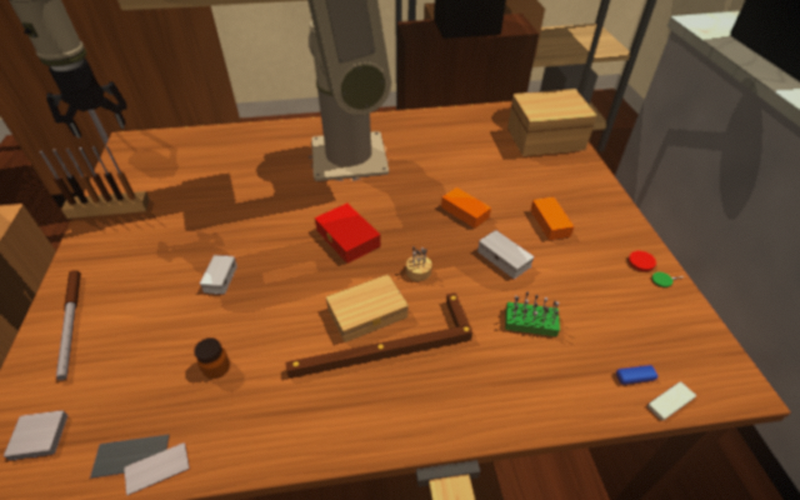

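```bash
python3 -c "
from h import *
im=snapshot('top')[:,:,::-1];sc=snapshot('scene')[:,:,::-1]
cv2.imwrite('top0.png',im);cv2.imwrite('scene0.png',sc)
R=lambda a:cv2.resize(np.ascontiguousarray(a),None,fx=4,fy=4,interpolation=cv2.INTER_CUBIC)
a=R(im[130:205,250:450]);b=R(im[180:250,195:265]);c=R(im[190:260,400:470])
o=np.zeros((600,800,3),np.uint8);o[:300]=a;o[310:590,:280]=b;o[310:590,300:580]=c
cv2.imwrite('pics/c0.png',o)
a=R(sc[215:305,225:385]);b=R(sc[180:225,370:440]);c=R(sc[200:240,150:200])
o=np.zeros((600,800,3),np.uint8);o[:360,:640]=a;o[370:550,:280]=b;o[370:530,300:500]=c
cv2.imwrite('pics/c1.png',o)
"
```

```text
(no output)
```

View pics/c0.png

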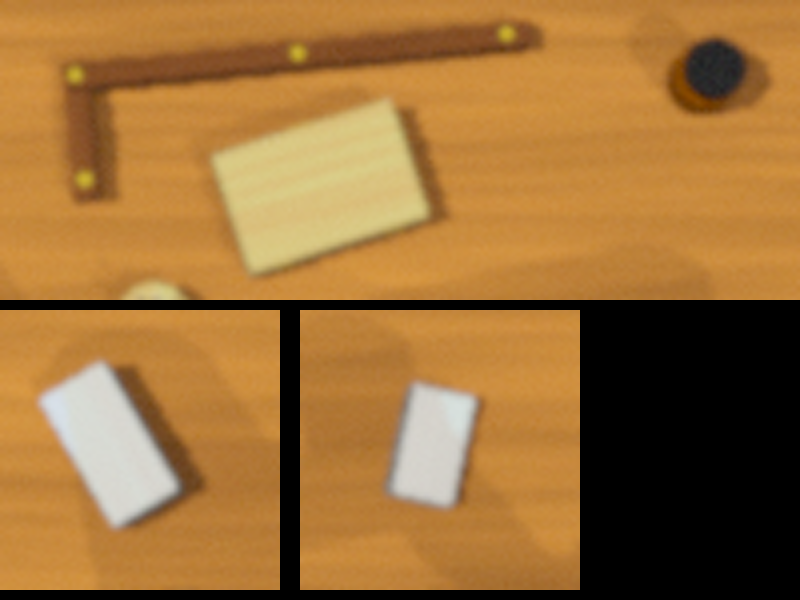

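View pics/c1.png

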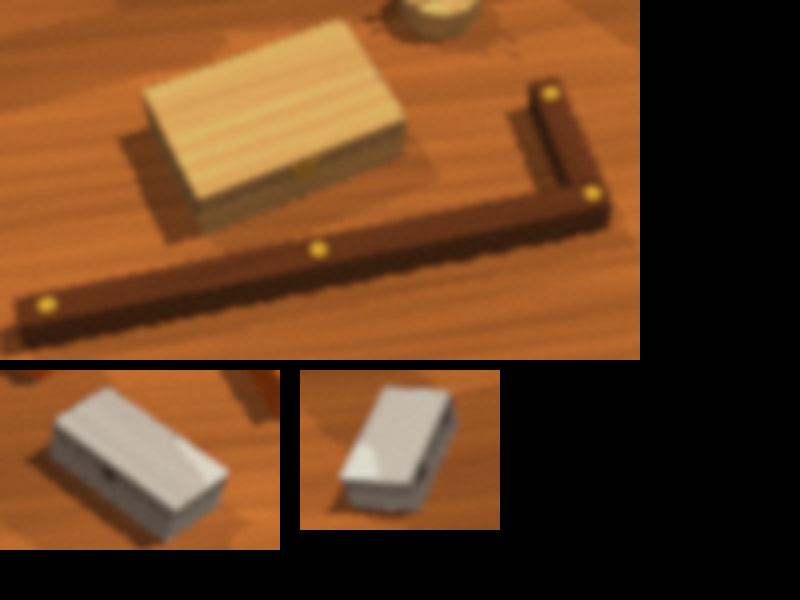

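```bash
cat > fit.py <<'E'
from h import *
from scipy.optimize import least_squares
def sub(pts,ox,oy,cx=0,cy=0): return (np.array(pts,float)-[cx,cy]+.5)/4-.5+[ox,oy]
T=dict(case=(sub([(212,156),(390,98),(432,215),(252,275)],250,130),(150,100,45)),
 long=(sub([(40,401),(104,361),(181,487),(118,527)],195,180,0,310),(120,60,38)),
 short=(sub([(412,382),(479,397),(456,507),(388,493)],400,190,300,310),(90,50,34)))
S=dict(case=sub([(144,94),(345,18),(405,120),(198,198)],225,215),
 long=sub([(108,388),(229,472),(175,512),(54,423)],370,180,0,370),
 short=sub([(385,386),(455,393),(412,486),(342,480)],150,200,300,370))
def corners(p,L,W,H):
    c,s=np.cos(p[2]),np.sin(p[2])
    q=np.array([(L,W),(-L,W),(-L,-W),(L,-W)])/2
    return np.c_[q@np.array([[c,s],[-s,c]])+p[:2],np.full(4,H)]
def fit(w,L,W,H):
    best=None
    for a in np.arange(0,np.pi,np.pi/12):
        def f(p):
            C=corners(p,L,W,H)[:,:2]
            D=np.linalg.norm(w[:,None,:2]-C[None],axis=2)
            i=D.argmin(1); return (w[:,:2]-C[i]).ravel()
        r=least_squares(f,[*w[:,:2].mean(0),a])
        if best is None or r.cost<best.cost: best=r
    return best
if __name__=="__main__":
    for k,(pt,d) in T.items():
        for n,pp in(('top',pt),('scene',S[k])):
            w=px2w(n,pp,d[2]); r=fit(w,*d)
            e=np.linalg.norm(np.roll(w,-1,0)-w,axis=1)
            print(k,n,r.x[:2].round(1),np.degrees(r.x[2]).round(1)%180,'rms',np.sqrt(2*r.cost/4).round(1),'sides',e.round(0))
    st={'top':sub([(75,75),(298,54),(507,34),(85,180)],250,130),'scene':sub([(592,193),(318,249),(47,305),(550,93)],225,215)}
    for n,p in st.items():
        w=px2w(n,p,31)[:,:2]; d=w[2]-w[0]
        print(n,w.round(1).tolist(),'len',np.linalg.norm(w-w[0],axis=1).round(1),'ang of -y dir',np.degrees(np.arctan2(d[1],d[0])).round(2), 'short',np.degrees(np.arctan2(*(w[3]-w[0])[::-1])).round(2))
    for n,p,o in(('pot',(360,262),50),('jar',(535,185),70),('stand',(280,195),26)): print(n,px2w('top',np.array(p)/1.25,o).round(0))
E
python3 fit.py
```

```text
case top [607.6  -7.8] 108.4 rms 0.4 sides [150. 100. 151. 100.]
case scene [613.1  -6.4] 107.8 rms 2.2 sides [151. 100. 146.  95.]
long top [490.8 335.3] 32.2 rms 0.6 sides [ 60. 119.  59. 119.]
long scene [496.4 336.2] 31.7 rms 1.1 sides [118.  60. 118.  60.]
short top [ 456.8 -337.3] 166.9 rms 3.0 sides [56. 90. 56. 91.]
short scene [ 462.9 -334. ] 166.3 rms 1.8 sides [54. 91. 51. 92.]
top [[700.5, 190.1], [717.2, 10.1], [733.8, -159.5], [614.8, 181.5]] len [  0.  180.8 351.2  86.1] ang of -y dir -84.55 short -174.24
scene [[703.6, 189.6], [720.9, 9.6], [737.3, -158.9], [618.3, 181.2]] len [  0.  180.9 350.2  85.8] ang of -y dir -84.49 short -174.32
pot [[501. 125.  50.]]
jar [[ 694. -318.   70.]]
stand [[677. 335.  26.]]
```

Candidates in t0.png:
- **Long tin:** the silver box at (277,266). The orange boxes at (217,309) and (298,338) are look-alikes.
- **Short tin:** the silver box at (541,279), with fitted sides of about 90x50.
- **Case:** the pale box at (413,221). The red one at (423,317) is not meant.
- **Flat plates at (640,151) and (558,118):** neither has a tin's shape.

The c0 and c1 crops confirm all three, and the two cameras agree within about 5 mm. First I move to a point behind the case.

Request:
apply_moves(
  deltas=[
    [0.9, -0.8, 0.17, 0, 0, 0, 0.6],
    [0.9, -0.8, 0.17, 0, 0, 0, 0.6],
    [0.9, -0.8, 0.17, 0, 0, 0, 0.6],
    [0.9, -0.8, 0.17, 0, 0, 0, 0.6],
    [0.9, -0.8, 0.17, 0, 0, 0, 0.6],
    [0.9, -0.8, 0.17, 0, 0, 0, 0.6],
    [0.9, -0.8, 0.17, 0, 0, 0, 0.6],
    [0.9, -0.8, 0.17, 0, 0, 0, 0.6],
  ],
)

```text
time: 1.2
tool_pos: [325.0, -327.2, 204.3]
tcp_rot: [180.0, -0.0, 16.8]
ft_force: [0.4, -0.8, -0.7]
finger_gap: 51.1
grip_force: 0.0
```

Request:
apply_moves(
  deltas=[
    [0.9, -0.8, 0.17, 0, 0, 0, 0.6],
    [0.9, -0.8, 0.17, 0, 0, 0, 0.6],
    [0.9, -0.8, 0.17, 0, 0, 0, 0.6],
    [0.9, -0.8, 0.17, 0, 0, 0, 0.6],
    [0.9, -0.8, 0.17, 0, 0, 0, 0.6],
    [0.9, -0.8, 0.17, 0, 0, 0, 0.6],
    [0.9, -0.8, 0.17, 0, 0, 0, 0.6],
    [0.9, -0.8, 0.17, 0, 0, 0, 0.6],
  ],
)

```text
time: 2.2
tool_pos: [476.4, -81.0, 163.5]
tcp_rot: [180.0, -0.0, 16.8]
ft_force: [-0.1, -0.7, -0.1]
finger_gap: 51.2
grip_force: 0.0
```

Request:
apply_moves(
  deltas=[
    [0.9, -0.8, 0.17, 0, 0, 0.8, 0.6],
    [0, 0, 0, 0, 0, 0.8, 0.6],
    [0, 0, 0, 0, 0, 0.86, 0.6],
    [0, 0, 0, 0, 0, 0, 0.6],
  ],
)

```text
time: 2.7
tool_pos: [494.8, -51.2, 158.4]
tcp_rot: [-180.0, 0.0, 5.5]
ft_force: [-0.2, 0.0, 0.0]
finger_gap: 51.5
grip_force: 0.0
```

```bash
cat > p.py <<'E'
from h import *
import sys
# usage: p.py x y z psi  | stop frame if first arg 's'
C=np.array([692.,178.]);A=np.radians(5.5);RS=np.array([[np.cos(A),-np.sin(A)],[np.sin(A),np.cos(A)]])
s=sense(); p=s["tool_pos"]; e=s["tcp_rot"]
R=Rot.from_euler("xyz",e,degrees=True).as_matrix()
print("t",round(s["time"],2),"p",p.round(1),"rot",e.round(2),"local",(RS.T@(p[:2]-C)).round(1),"f",s["ft_force"].round(1),"gap",round(s["finger_gap"],1),"grip",round(s["grip_force"],1),"J6",s["joint_pos"][5].round(0))
a=sys.argv[1:]
if a:
    loc=a[0]=='s'; a=[float(v) for v in a[loc:]]
    t=np.array(a[:3]); 
    if loc: t[:2]=C+RS@t[:2]
    print("units xyz",(R.T@(t-p)/30).round(2),"turn",round(-((a[3]-e[2]+180)%360-180)/4.584,2), "world",t.round(1))
E
python3 p.py s -195 -176 100 5.5
```

```text
t 2.7 p [494.8 -51.2 158.4] rot [-1.7999e+02  2.0000e-02  5.5400e+00] local [-218.2 -209.2] f [-0.2  0.   0. ] gap 51.5 grip 0.0 J6 73.0
units xyz [ 0.78 -1.11  1.95] turn 0.01 world [514.8 -15.9 100. ]
```

Request:
apply_moves(
  deltas=[
    [0.39, -0.56, 0.7, 0, 0, 0, 0.6],
    [0.39, -0.55, 0.7, 0, 0, 0, 0.6],
    [0, 0, 1, 0, 0, 0, 0.6],
    [0, 0, 1, 0, 0, 0, 0.6],
    [0, 0, 0.8, 0, 0, 0, 0.6],
    [0, 0, 0.35, 0, 0, 0, 0.6],
    [0, 0, 0, 0, 0, 0, 0.6],
  ],
)

```text
time: 3.58
tool_pos: [514.5, -16.0, 21.7]
tcp_rot: [-180.0, 0.1, 5.5]
ft_force: [-0.6, 0.7, -0.3]
finger_gap: 51.3
grip_force: 0.0
```

Request:
apply_moves(
  deltas=[
    [0.4, 0, 0, 0, 0, 0, 0.6],
    [0.2, 0, 0, 0, 0, 0, 0.6],
    [0.2, 0, 0, 0, 0, 0, 0.6],
    [0.2, 0, 0, 0, 0, 0, 0.6],
    [0.2, 0, 0, 0, 0, 0, 0.6],
    [0.2, 0, 0, 0, 0, 0, 0.6],
    [0.2, 0, 0, 0, 0, 0, 0.6],
    [0.2, 0, 0, 0, 0, 0, 0.6],
  ],
)

```text
time: 4.58
tool_pos: [569.1, -10.7, 21.9]
tcp_rot: [-180.0, 0.0, 5.5]
ft_force: [-2.4, 0.7, 0.1]
finger_gap: 51.0
grip_force: 1.2
```

```bash
python3 p.py s -119 -176 22 5.5; python3 -c "
from h import *
im=snapshot('scene')[:,:,::-1]; o=cv2.resize(np.ascontiguousarray(im[150:310,210:410]),None,fx=4,fy=3.7); cv2.imwrite('pics/p1.png',o[:600])"
```

```text
t 4.58 p [569.1 -10.7  21.9] rot [-1.8e+02  1.0e-02  5.5e+00] local [-140.4 -176.1] f [-2.4  0.7  0.1] gap 51.0 grip 1.2 J6 78.0
units xyz [ 0.71 -0.   -0.  ] turn 0.0 world [590.4  -8.6  22. ]
```

View pics/p1.png

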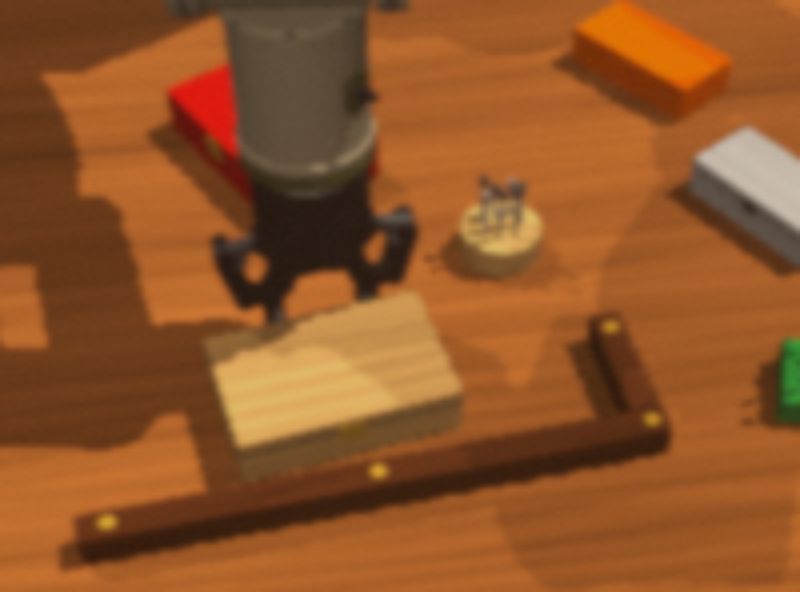

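The picture shows the fingers at the case's robot-side face, around (320,310). The case is nearly parallel to the long rail and clear of it. I push on to about 8 mm from the rail, then back off, lift and go round to its right end.

Request:
apply_moves(
  deltas=[
    [0.2, 0, 0, 0, 0, 0, 0.6],
    [0.2, 0, 0, 0, 0, 0, 0.6],
    [0.2, 0, 0, 0, 0, 0, 0.6],
    [0.1, 0, 0, 0, 0, 0, 0.6],
    [0, 0, 0, 0, 0, 0, 0.6],
  ],
)

```text
time: 5.25
tool_pos: [590.3, -8.8, 22.3]
tcp_rot: [180.0, -0.1, 5.5]
ft_force: [-0.1, 0.0, 0.3]
finger_gap: 51.4
grip_force: 0.0
```

Request:
apply_moves(
  deltas=[
    [-0.3, 0, 0, 0, 0, 0, 0.6],
    [-0.3, 0, -0.8, 0, 0, 0, 0.6],
    [0, 0, -1, 0, 0, 0, 0.6],
    [0, 0, -1, 0, 0, 0, 0.6],
    [0, 0, 0, 0, 0, 0, 0.6],
  ],
)

```text
time: 5.88
tool_pos: [573.7, -10.8, 109.6]
tcp_rot: [179.9, -0.4, 5.5]
ft_force: [0.3, 0.4, 0.5]
finger_gap: 51.1
grip_force: 0.0
```

```bash
python3 p.py s -58 -300 105 95.5; cat > m.py <<'E'
from fit import *
import sys
# segment top face by saturation/brightness & fit silhouette -> minAreaRect quick
E
python3 -c "
from h import *
im=snapshot('scene')[:,:,::-1];cv2.imwrite('scene1.png',im)
t=snapshot('top')[:,:,::-1];cv2.imwrite('top1.png',t)
R=lambda a:cv2.resize(np.ascontiguousarray(a),None,fx=4,fy=4,interpolation=cv2.INTER_CUBIC)
o=np.zeros((600,800,3),np.uint8);o[:300]=R(t[130:205,250:450]);o[300:]=R(im[225:300,215:415])
cv2.imwrite('pics/p2.png',o)"
```

```text
t 5.88 p [573.7 -10.8 109.6] rot [179.93  -0.36   5.5 ] local [-135.8 -176.6] f [0.3 0.4 0.5] gap 51.1 grip 0.0 J6 78.0
units xyz [2.59 4.11 0.17] turn -19.63 world [ 663.  -126.2  105. ]
```

View pics/p2.png

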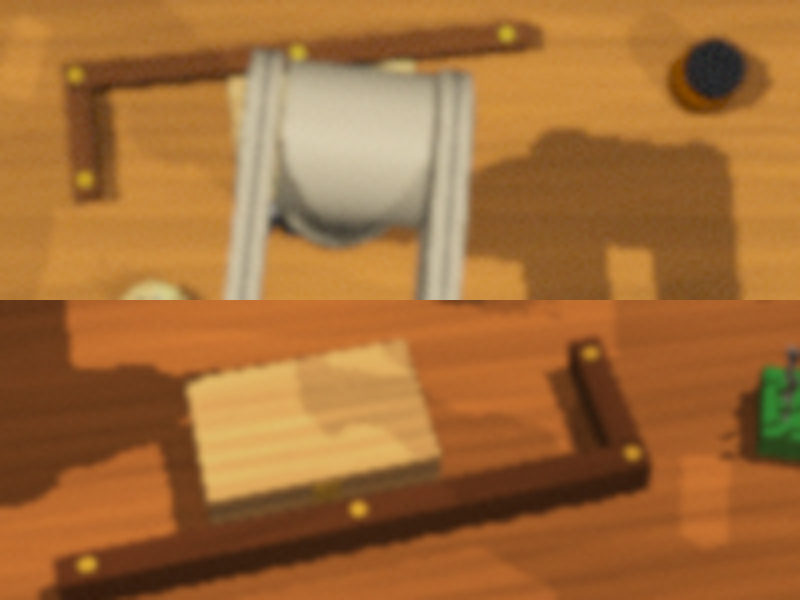

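The lower half shows the case parallel to the rail with a small gap. Its top corners are at (187,380), (407,342), (441,459) and (208,503).

```bash
python3 -c "
from fit import *
from p import C,RS
w=px2w('scene',sub([(187,380),(407,342),(441,459),(208,503)],215,225,0,300),45);r=fit(w,150,100,45)
q=r.x[:2]-[2.5,0]
print(q,np.degrees(r.x[2]),r.cost,RS.T@(q-C))"
```

```text
t 5.97 p [571.5 -10.5 106.1] rot [ 1.7999e+02 -4.0000e-02  5.5000e+00] local [-138.  -176.1] f [ 0.3 -0.6 -0.3] gap 51.0 grip 0.0 J6 78.0
[654.67835576 -12.71466142] 94.55620776459308 1.3975606639874654 [ -55.42901303 -186.25952788]
```

Request:
apply_moves(
  deltas=[
    [0.5, 0.9, 0, 0, 0, -1, 0.6],
    [0, 0, 0, 0, 0, -1, 0.6],
    [0, 0, 0, 0, 0, -1, 0.6],
    [0, 0, 0, 0, 0, -1, 0.6],
    [0, 0, 0, 0, 0, -1, 0.6],
    [0, 0, 0, 0, 0, -1, 0.6],
    [0, 0, 0, 0, 0, -1, 0.6],
    [0, 0, 0, 0, 0, -1, 0.6],
  ],
)

```text
time: 6.98
tool_pos: [587.9, -35.8, 104.0]
tcp_rot: [-179.9, 0.1, 42.3]
ft_force: [0.1, 0.5, -0.2]
finger_gap: 51.3
grip_force: 0.0
```

Request:
apply_moves(
  deltas=[
    [0, 0, 0, 0, 0, -1, 0.6],
    [0, 0, 0, 0, 0, -1, 0.6],
    [0, 0, 0, 0, 0, -1, 0.6],
    [0, 0, 0, 0, 0, -1, 0.6],
    [0, 0, 0, 0, 0, -1, 0.6],
    [0, 0, 0, 0, 0, -1, 0.6],
    [0, 0, 0, 0, 0, -1, 0.6],
    [0, 0, 0, 0, 0, -1, 0.6],
  ],
)

```text
time: 7.98
tool_pos: [587.9, -35.8, 104.0]
tcp_rot: [-179.8, 0.0, 79.0]
ft_force: [-0.1, -0.8, -0.1]
finger_gap: 51.4
grip_force: 0.0
```

Request:
apply_moves(
  deltas=[
    [0, 0, 0, 0, 0, -1, 0.6],
    [0, 0, 0, 0, 0, -1, 0.6],
    [0, 0, 0, 0, 0, -1, 0.6],
    [0, 0, 0, 0, 0, -0.63, 0.6],
    [0, 0, 0, 0, 0, 0, 0.6],
  ],
)

```text
time: 8.6
tool_pos: [588.1, -35.8, 104.3]
tcp_rot: [-179.9, -0.0, 95.5]
ft_force: [0.5, 0.5, 0.1]
finger_gap: 51.1
grip_force: 0.0
```

```bash
python3 p.py s -60 -290 22 95.5
```

```text
t 8.6 p [588.1 -35.8 104.3] rot [-1.7985e+02 -4.0000e-02  9.5460e+01] local [-123.9 -202.8] f [0.5 0.5 0.1] gap 51.1 grip 0.0 J6 -14.0
units xyz [-2.91  2.14  2.74] turn -0.01 world [ 660.1 -116.4   22. ]
```

Request:
apply_moves(
  deltas=[
    [-1, 0.7, 0, 0, 0, 0, 0.6],
    [-1, 0.7, 0, 0, 0, 0, 0.6],
    [-0.95, 0.75, 0, 0, 0, 0, 0.6],
    [0, 0, 1, 0, 0, 0, 0.6],
    [0, 0, 1, 0, 0, 0, 0.6],
    [0, 0, 0.5, 0, 0, 0, 0.6],
    [0, 0, 0.24, 0, 0, 0, 0.6],
    [0, 0, 0, 0, 0, 0, 0.6],
  ],
)

```text
time: 9.6
tool_pos: [662.0, -117.8, 24.0]
tcp_rot: [180.0, -0.0, 95.5]
ft_force: [0.1, 0.1, 0.6]
finger_gap: 51.2
grip_force: 0.0
```

Request:
apply_moves(
  deltas=[
    [0.4, 0, 0, 0, 0, 0, 0.6],
    [0.25, 0, 0, 0, 0, 0, 0.6],
    [0.25, 0, 0, 0, 0, 0, 0.6],
    [0.25, 0, 0, 0, 0, 0, 0.6],
    [0.25, 0, 0, 0, 0, 0, 0.6],
    [0.25, 0, 0, 0, 0, 0, 0.6],
    [0.25, 0, 0, 0, 0, 0, 0.6],
    [0.25, 0, 0, 0, 0, 0, 0.6],
  ],
)

```text
time: 10.6
tool_pos: [655.7, -53.2, 23.9]
tcp_rot: [-180.0, 0.0, 95.5]
ft_force: [0.5, -4.6, 3.3]
finger_gap: 50.5
grip_force: 2.4
```

```bash
python3 p.py s -60 -161 22 95.5
```

```text
t 10.6 p [655.7 -53.2  23.9] rot [-179.99    0.     95.48] local [ -58.3 -226.6] f [ 0.5 -4.6  3.3] gap 50.5 grip 2.4 J6 -15.0
units xyz [ 2.19 -0.06  0.06] turn -0.0 world [647.7  12.   22. ]
```

Request:
apply_moves(
  deltas=[
    [0.25, 0, 0, 0, 0, 0, 0.6],
    [0.25, 0, 0, 0, 0, 0, 0.6],
    [0.25, 0, 0, 0, 0, 0, 0.6],
    [0.25, 0, 0, 0, 0, 0, 0.6],
    [0.25, 0, 0, 0, 0, 0, 0.6],
    [0.25, 0, 0, 0, 0, 0, 0.6],
    [0.25, 0, 0, 0, 0, 0, 0.6],
    [0.15, 0, 0, 0, 0, 0, 0.6],
  ],
)

```text
time: 11.6
tool_pos: [650.2, 3.7, 23.8]
tcp_rot: [-180.0, -0.0, 95.5]
ft_force: [0.6, -4.6, 2.9]
finger_gap: 51.4
grip_force: 2.2
```

Request:
apply_moves(
  deltas=[
    [0.08, 0, 0, 0, 0, 0, 0.6],
    [0.05, 0, 0, 0, 0, 0, 0.6],
  ],
)

```text
time: 11.85
tool_pos: [649.9, 7.0, 23.8]
tcp_rot: [-180.0, 0.0, 95.5]
ft_force: [0.6, -4.6, 3.3]
finger_gap: 51.0
grip_force: 2.2
```

```bash
python3 p.py s -60 -161 22 95.5
```

```text
t 11.85 p [649.9   7.   23.8] rot [-179.99    0.     95.48] local [ -58.3 -166.2] f [ 0.6 -4.6  3.3] gap 51.0 grip 2.2 J6 -9.0
units xyz [ 0.17 -0.06  0.06] turn -0.01 world [647.7  12.   22. ]
```

Request:
apply_moves(
  deltas=[
    [0.05, 0, 0, 0, 0, 0, 0.6],
    [0.05, 0, 0, 0, 0, 0, 0.6],
  ],
)

```text
time: 12.1
tool_pos: [649.6, 9.9, 23.8]
tcp_rot: [-180.0, -0.0, 95.5]
ft_force: [1.5, -4.3, 2.8]
finger_gap: 51.3
grip_force: 2.1
```

Request:
apply_moves(
  deltas=[
    [0.05, 0, 0, 0, 0, 0, 0.6],
  ],
)

```text
time: 12.22
tool_pos: [649.4, 11.4, 23.8]
tcp_rot: [-180.0, -0.0, 95.5]
ft_force: [0.8, -3.3, 2.0]
finger_gap: 51.1
grip_force: 2.1
```

Request:
apply_moves(
  deltas=[
    [0.05, 0, 0, 0, 0, 0, 0.6],
  ],
)

```text
time: 12.35
tool_pos: [649.3, 13.0, 23.8]
tcp_rot: [-180.0, -0.0, 95.5]
ft_force: [0.0, -4.6, 2.8]
finger_gap: 51.5
grip_force: 2.0
```

Request:
apply_moves(
  deltas=[
    [0.05, 0, 0, 0, 0, 0, 0.6],
  ],
)

```text
time: 12.48
tool_pos: [649.2, 13.9, 23.8]
tcp_rot: [-180.0, 0.1, 95.5]
ft_force: [-0.0, -10.4, 1.3]
finger_gap: 51.0
grip_force: 5.4
```

Request:
apply_moves(
  deltas=[
    [0.04, 0, 0, 0, 0, 0, 0.6],
  ],
)

```text
time: 12.6
tool_pos: [649.1, 13.9, 23.9]
tcp_rot: [-180.0, 0.1, 95.5]
ft_force: [0.2, -15.0, 3.1]
finger_gap: 51.5
grip_force: 7.6
```

```bash
python3 p.py
```

```text
t 12.6 p [649.1  13.9  23.9] rot [-1.7998e+02  1.5000e-01  9.5460e+01] local [ -58.4 -159.2] f [  0.2 -15.    3.1] gap 51.5 grip 7.6 J6 -9.0
```

The case now touches the short rail: 15 N, with the TCP about where I expected it. Next I go round to the robot side, staying clear of the pot, and press it against the long rail.

Request:
apply_moves(
  deltas=[
    [-0.4, 0, 0, 0, 0, 0, 0.4],
    [0, 0, -1, 0, 0, 0, 0.4],
    [0, 0, -1, 0, 0, 0, 0.4],
    [0, 0, -1, 0, 0, 1, 0.4],
    [0, 0, 0, 0, 0, 1, 0.4],
    [0, 0, 0, 0, 0, 1, 0.4],
    [0, 0, 0, 0, 0, 1, 0.4],
    [0, 0, 0, 0, 0, 1, 0.4],
  ],
)

```text
time: 13.6
tool_pos: [649.7, 4.3, 113.1]
tcp_rot: [-179.9, -0.0, 72.4]
ft_force: [-0.2, 0.3, -0.5]
finger_gap: 34.3
grip_force: 0.0
```

Request:
apply_moves(
  deltas=[
    [0, 0, 0, 0, 0, 1, 0.4],
    [0, 0, 0, 0, 0, 1, 0.4],
    [0, 0, 0, 0, 0, 1, 0.4],
    [0, 0, 0, 0, 0, 1, 0.4],
    [0, 0, 0, 0, 0, 1, 0.4],
    [0, 0, 0, 0, 0, 1, 0.4],
    [0, 0, 0, 0, 0, 1, 0.4],
    [0, 0, 0, 0, 0, 1, 0.4],
  ],
)

```text
time: 14.6
tool_pos: [649.7, 4.3, 113.2]
tcp_rot: [-179.9, 0.0, 35.8]
ft_force: [0.9, -0.2, 0.2]
finger_gap: 34.1
grip_force: 0.0
```

Request:
apply_moves(
  deltas=[
    [0, 0, 0, 0, 0, 1, 0.4],
    [0, 0, 0, 0, 0, 1, 0.4],
    [0, 0, 0, 0, 0, 1, 0.4],
    [0, 0, 0, 0, 0, 1, 0.4],
    [0, 0, 0, 0, 0, 1, 0.4],
    [0, 0, 0, 0, 0, 1, 0.4],
    [0, 0, 0, 0, 0, 0.64, 0.4],
    [0, 0, 0, 0, 0, 0, 0.4],
  ],
)

```text
time: 15.6
tool_pos: [649.8, 4.1, 113.3]
tcp_rot: [-179.9, 0.1, 5.5]
ft_force: [-0.2, -0.4, 0.1]
finger_gap: 34.4
grip_force: 0.0
```

```bash
python3 p.py s -137 -95 34 5.5;  python3 -c "
from h import *
im=snapshot('scene')[:,:,::-1];cv2.imwrite('scene2.png',im)
t=snapshot('top')[:,:,::-1];cv2.imwrite('top2.png',t)"
```

```text
t 15.6 p [649.8   4.1 113.3] rot [-1.7994e+02  6.0000e-02  5.4900e+00] local [ -58.7 -169. ] f [-0.2 -0.4  0.1] gap 34.4 grip 0.0 J6 80.0
units xyz [-2.61 -2.46  2.65] turn -0.0 world [564.7  70.3  34. ]
```

Request:
apply_moves(
  deltas=[
    [-0.9, -0.8, 0, 0, 0, 0, 0.4],
    [-0.9, -0.8, 0, 0, 0, 0, 0.4],
    [-0.8, -0.86, 0, 0, 0, 0, 0.4],
    [0, 0, 0.9, 0, 0, 0, 0.4],
    [0, 0, 0.9, 0, 0, 0, 0.4],
    [0, 0, 0.6, 0, 0, 0, 0.4],
    [0, 0, 0.24, 0, 0, 0, 0.4],
    [0, 0, 0, 0, 0, 0, 0.4],
  ],
)

```text
time: 16.7
tool_pos: [565.6, 69.6, 34.5]
tcp_rot: [-180.0, 0.0, 5.5]
ft_force: [-0.6, -1.0, -0.0]
finger_gap: 34.3
grip_force: 0.0
```

Request:
apply_moves(
  deltas=[
    [0.3, 0, 0, 0, 0, 0, 0.4],
    [0.2, 0, 0, 0, 0, 0, 0.4],
    [0.1, 0, 0, 0, 0, 0, 0.4],
    [0.1, 0, 0, 0, 0, 0, 0.4],
  ],
)

```text
time: 17.2
tool_pos: [586.2, 71.7, 34.8]
tcp_rot: [-180.0, 0.1, 5.5]
ft_force: [-5.9, -1.0, 3.9]
finger_gap: 34.1
grip_force: 2.7
```

Request:
apply_moves(
  deltas=[
    [0.05, 0, 0, 0, 0, 0, 0.4],
  ],
)

```text
time: 17.32
tool_pos: [587.8, 71.9, 34.8]
tcp_rot: [-180.0, 0.1, 5.5]
ft_force: [-6.8, 0.1, 4.2]
finger_gap: 34.4
grip_force: 2.8
```

```bash
python3 p.py s -111 -95 34 5.5
```

```text
t 17.32 p [587.8  71.9  34.8] rot [-1.80e+02  6.00e-02  5.46e+00] local [-113.9  -95.6] f [-6.8  0.1  4.2] gap 34.4 grip 2.8 J6 87.0
units xyz [ 0.1  -0.02  0.03] turn -0.01 world [590.6  72.8  34. ]
```

Request:
apply_moves(
  deltas=[
    [0.05, 0, 0, 0, 0, 0, 0.4],
  ],
)

```text
time: 17.45
tool_pos: [589.1, 72.0, 34.7]
tcp_rot: [-180.0, 0.1, 5.5]
ft_force: [-4.8, -0.4, 3.2]
finger_gap: 34.6
grip_force: 2.6
```

Request:
apply_moves(
  deltas=[
    [0.05, 0, 0, 0, 0, 0, 0.4],
  ],
)

```text
time: 17.58
tool_pos: [589.8, 72.2, 34.6]
tcp_rot: [-180.0, 0.2, 5.5]
ft_force: [-12.6, -0.3, 8.5]
finger_gap: 34.1
grip_force: 6.6
```

Request:
apply_moves(
  deltas=[
    [0.05, 0, 0, 0, 0, 0, 0.4],
  ],
)

```text
time: 17.7
tool_pos: [589.8, 72.3, 34.2]
tcp_rot: [-180.0, 0.4, 5.5]
ft_force: [-19.8, -1.3, 14.8]
finger_gap: 33.9
grip_force: 10.0
```

Request:
apply_moves(
  deltas=[
    [-0.4, 0, 0, 0, 0, 0, 0.6],
    [0, 0, -1, 0, 0, 0, 1],
    [0, 0, -1, 0, 0, 0, 1],
    [0, 0, -1, 0, 0, 0, 1],
    [0, -1, -0.6, 0, 0, -1, 1],
    [0, -1, 0, 0, 0, -1, 1],
    [0, -1, 0, 0, 0, -1, 1],
    [0, -1, 0, 0, 0, -1, 1],
  ],
)

```text
time: 18.7
tool_pos: [555.1, 188.9, 143.0]
tcp_rot: [180.0, -0.1, 23.9]
ft_force: [0.2, 0.4, 0.7]
finger_gap: 85.4
grip_force: 0.0
```

Request:
apply_moves(
  deltas=[
    [0, -1, 0, 0, 0, -1, 1],
    [0, -1, 0, 0, 0, -0.78, 1],
    [0, 0, 0, 0, 0, 0, 1],
  ],
)

```text
time: 19.08
tool_pos: [527.9, 243.5, 142.8]
tcp_rot: [-180.0, -0.1, 32.1]
ft_force: [-1.0, -0.2, -0.8]
finger_gap: 85.9
grip_force: 0.0
```

```bash
python3 p.py 493.5 335.7 100 32;  python3 -c "
from h import *
im=snapshot('scene')[:,:,::-1];cv2.imwrite('scene3.png',im)
t=snapshot('top')[:,:,::-1];cv2.imwrite('top3.png',t)
R=lambda a:cv2.resize(np.ascontiguousarray(a),None,fx=4,fy=4,interpolation=cv2.INTER_CUBIC)
o=np.zeros((600,800,3),np.uint8);o[:300]=R(t[130:205,200:400]);o[300:]=R(im[225:300,215:415])
cv2.imwrite('pics/p3.png',o)"
```

```text
t 19.07 p [527.9 243.5 142.8] rot [-1.7998e+02 -6.0000e-02  3.2110e+01] local [-157.1   80.9] f [-1.  -0.2 -0.8] gap 85.9 grip 0.0 J6 78.0
units xyz [ 0.66 -3.21  1.43] turn 0.02 world [493.5 335.7 100. ]
```

View pics/p3.png

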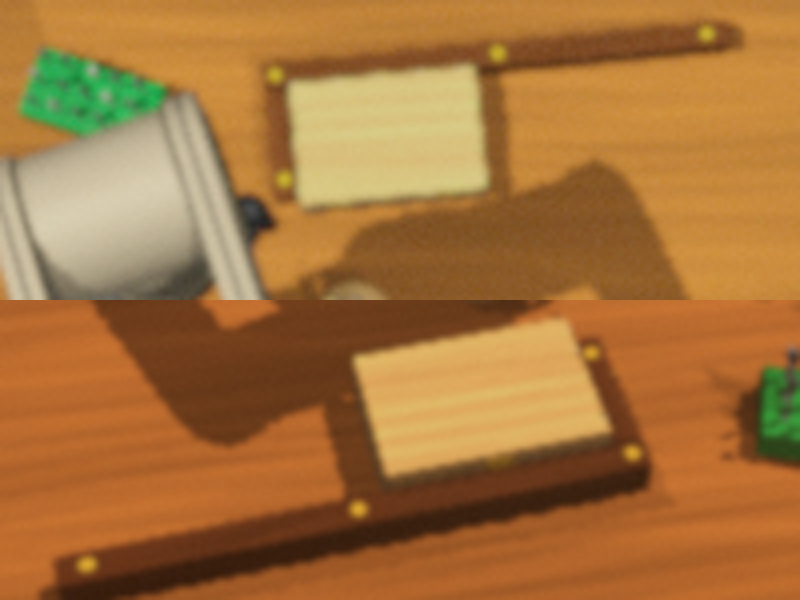

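The case looks flush in the corner. I fit its pose from the top-face corners: top (286,81), (477,64), (492,189), (300,209); scene (353,354), (571,319), (612,433), (386,480).

```bash
python3 -c "
from fit import *
for n,p in(('top',sub([(286,81),(477,64),(492,189),(300,209)],200,130)),('scene',sub([(353,354),(571,319),(612,433),(386,480)],215,225,0,300))):
    r=fit(px2w(n,p,45),150,100,45);print(n,r.x[:2].round(1),np.degrees(r.x[2]).round(2)%180,r.cost.round(1))
t=cv2.imread('top3.png')
"
```

```text
top [648.3  97.9] 95.77 11.6
scene [653.3  99.3] 94.45 7.1
```

Request:
apply_moves(
  deltas=[
    [0.2, -1, 0, 0, 0, 0, 1],
    [0.2, -1, 0, 0, 0, 0, 1],
    [0.2, -1, 0, 0, 0, 0, 1],
    [0, -0.3, 0.9, 0, 0, 0, 1],
    [0, 0, 0.9, 0, 0, 0, 1],
    [0, 0, 0, 0, 0, 0, 1],
  ],
)

```text
time: 19.92
tool_pos: [490.3, 333.5, 86.1]
tcp_rot: [180.0, 0.3, 31.9]
ft_force: [-1.0, -0.9, -0.9]
finger_gap: 85.8
grip_force: 0.0
```

```bash
python3 p.py 491 337.3 22 32
```

```text
t 19.93 p [490.3 333.5  86.1] rot [180.     0.28  31.87] local [-185.9  174.1] f [-1.  -0.9 -0.9] gap 85.8 grip 0.0 J6 87.0
units xyz [ 0.1  -0.09  2.14] turn -0.03 world [491.  337.3  22. ]
```

Request:
apply_moves(
  deltas=[
    [0.08, -0.06, 0, 0, 0, 0, 1],
    [0, 0, 0.8, 0, 0, 0, 1],
    [0, 0, 0.8, 0, 0, 0, 1],
    [0, 0, 0.4, 0, 0, 0, 1],
    [0, 0, 0.1, 0, 0, 0, 1],
    [0, 0, 0, 0, 0, 0, 1],
  ],
)

```text
time: 20.68
tool_pos: [493.3, 338.4, 26.7]
tcp_rot: [180.0, -0.1, 31.9]
ft_force: [0.3, -0.2, 0.6]
finger_gap: 85.6
grip_force: 0.0
```

```bash
python3 p.py 491 337.3 22 32
```

```text
t 20.68 p [493.3 338.4  26.7] rot [ 1.800e+02 -8.000e-02  3.194e+01] local [-182.4  178.7] f [ 0.3 -0.2  0.6] gap 85.6 grip 0.0 J6 88.0
units xyz [-0.09 -0.01  0.16] turn -0.01 world [491.  337.3  22. ]
```

Request:
apply_moves(
  deltas=[
    [-0.09, 0, 0.14, 0, 0, 0, 1],
    [0, 0, 0, 0, 0, 0, 1],
    [0, 0, 0, 0, 0, 0, 0],
    [0, 0, 0, 0, 0, 0, 0],
    [0, 0, 0, 0, 0, 0, 0],
    [0, 0, 0, 0, 0, 0, 0],
  ],
  grip_force=40,
)

```text
time: 21.42
tool_pos: [490.6, 336.9, 21.9]
tcp_rot: [-180.0, -0.0, 31.9]
ft_force: [-1.2, -0.1, 4.2]
finger_gap: 59.3
grip_force: 44.8
```

```bash
python3 p.py 491 337.3 22 32
```

```text
t 21.43 p [490.6 336.9  21.9] rot [-1.800e+02 -4.000e-02  3.195e+01] local [-185.2  177.5] f [-1.2 -0.1  4.2] gap 59.3 grip 44.8 J6 88.0
units xyz [ 0.02 -0.   -0.  ] turn -0.01 world [491.  337.3  22. ]
```

Request:
apply_moves(
  deltas=[
    [0, 0, -0.3, 0, 0, 0, 0],
    [0, 0, -0.9, 0, 0, 0, 0],
    [0, 0, -0.9, 0, 0, 0, 0],
    [0, 0, -0.9, 0, 0, 0, 0],
    [0, 0, -0.9, 0, 0, -1, 0],
    [0, 0, 0, 0, 0, -1, 0],
    [0, 0, 0, 0, 0, -1, 0],
    [0, 0, 0, 0, 0, -1, 0],
  ],
)

```text
time: 22.42
tool_pos: [490.0, 336.4, 138.5]
tcp_rot: [-180.0, 0.0, 50.4]
ft_force: [-0.2, 0.6, -1.7]
finger_gap: 59.4
grip_force: 44.2
```

Request:
apply_moves(
  deltas=[
    [0, 0, 0, 0, 0, -1, 0],
    [0, 0, 0, 0, 0, -1, 0],
    [0, 0, 0, 0, 0, -1, 0],
    [0, 0, 0, 0, 0, -1, 0],
    [0, 0, 0, 0, 0, -1, 0],
    [0, 0, 0, 0, 0, -1, 0],
    [0, 0, 0, 0, 0, -1, 0],
    [0, 0, 0, 0, 0, -1, 0],
  ],
)

```text
time: 23.42
tool_pos: [490.0, 336.4, 138.3]
tcp_rot: [-180.0, 0.0, 87.1]
ft_force: [-0.0, 1.0, -2.8]
finger_gap: 59.3
grip_force: 44.2
```

Request:
apply_moves(
  deltas=[
    [0, 0, 0, 0, 0, -1, 0],
    [0, 0, 0, 0, 0, -0.87, 0],
    [0, 0, 0, 0, 0, 0, 0],
  ],
)

```text
time: 23.8
tool_pos: [490.1, 336.5, 138.4]
tcp_rot: [-180.0, 0.0, 95.5]
ft_force: [-0.4, 0.5, -2.2]
finger_gap: 59.8
grip_force: 44.2
```

```bash
python3 p.py 648.2 99.5 142 95.5
```

```text
t 23.8 p [490.1 336.5 138.4] rot [-1.7997e+02  2.0000e-02  9.5500e+01] local [-185.8  177.1] f [-0.4  0.5 -2.2] gap 59.8 grip 44.2 J6 24.0
units xyz [-8.37  4.49 -0.12] turn -0.0 world [648.2  99.5 142. ]
```

Request:
apply_moves(
  deltas=[
    [-0.9, 0.5, 0, 0, 0, 0, 0],
    [-0.9, 0.5, 0, 0, 0, 0, 0],
    [-0.9, 0.5, 0, 0, 0, 0, 0],
    [-0.9, 0.5, 0, 0, 0, 0, 0],
    [-0.9, 0.5, 0, 0, 0, 0, 0],
    [-0.9, 0.5, 0, 0, 0, 0, 0],
    [-0.9, 0.5, 0, 0, 0, 0, 0],
    [-0.9, 0.5, 0, 0, 0, 0, 0],
  ],
)

```text
time: 24.8
tool_pos: [630.9, 132.3, 138.4]
tcp_rot: [-180.0, -0.0, 95.4]
ft_force: [-0.5, -0.2, -2.5]
finger_gap: 59.7
grip_force: 44.2
```

Request:
apply_moves(
  deltas=[
    [-0.8, 0.4, 0, 0, 0, 0, 0],
    [-0.3, 0.1, 0, 0, 0, 0, 0],
    [0, 0, 0.3, 0, 0, 0, 0],
    [0, 0, 0, 0, 0, 0, 0],
    [0, 0, 0, 0, 0, 0, 0],
  ],
)

```text
time: 25.42
tool_pos: [648.0, 102.8, 129.1]
tcp_rot: [-180.0, -0.0, 95.6]
ft_force: [-0.9, 0.6, -1.6]
finger_gap: 59.4
grip_force: 44.2
```

```bash
python3 p.py 648.2 99.5 68 95.5;  python3 -c "
from h import *
im=snapshot('scene')[:,:,::-1];cv2.imwrite('scene4.png',im)
R=lambda a:cv2.resize(np.ascontiguousarray(a),None,fx=5,fy=5,interpolation=cv2.INTER_CUBIC)
cv2.imwrite('pics/p4.png',R(im[180:295,240:400]))"
```

```text
t 25.43 p [648.  102.8 129.1] rot [-1.7995e+02 -1.0000e-02  9.5580e+01] local [-51.  -70.6] f [-0.9  0.6 -1.6] gap 59.4 grip 44.2 J6 -1.0
units xyz [-0.11 -0.    2.04] turn 0.02 world [648.2  99.5  68. ]
```

View pics/p4.png

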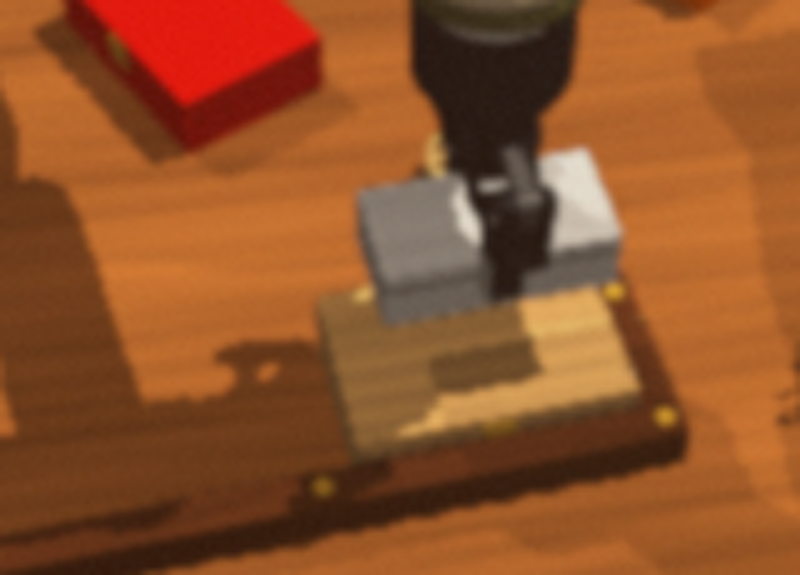

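The tin is held level above the case. Its top corners are about (357,196), (587,148), (621,236) and (384,286). I check its offset in the grip from these.

```bash
python3 -c "
from fit import *
p=(np.array([(357,196),(587,148),(621,236),(384,286)])+.5)/5-.5+[240,180]
w=px2w('scene',p,145.2);r=fit(w,120,60,38);print(w.round(1).tolist(),r.x[:2].round(1),np.degrees(r.x[2]).round(2)%180,r.cost.round(1))
"
```

```text
[[631.4, 40.6, 145.2], [615.9, 159.6, 145.2], [675.8, 163.4, 145.2], [690.2, 45.7, 145.2]] [653.3 102.3] 96.64 4.3
```

Request:
apply_moves(
  deltas=[
    [-0.1, 0, 0, 0, 0, 0, 0],
    [0, 0, 0.8, 0, 0, 0, 0],
    [0, 0, 0.7, 0, 0, 0, 0],
    [0, 0, 0.3, 0, 0, 0, 0],
    [0, 0, 0.1, 0, 0, 0, 0],
    [0, 0, 0, 0, 0, 0, 0],
    [0, 0, 0, 0, 0, 0, 0],
  ],
)

```text
time: 26.35
tool_pos: [649.7, 98.9, 73.5]
tcp_rot: [179.9, 0.0, 95.5]
ft_force: [0.4, 0.1, -1.1]
finger_gap: 59.4
grip_force: 44.2
```

```bash
python3 p.py 648.2 99.6 67 95.5
```

```text
t 26.35 p [649.7  98.9  73.5] rot [179.91   0.    95.52] local [-49.7 -74.7] f [ 0.4  0.1 -1.1] gap 59.4 grip 44.2 J6 -1.0
units xyz [ 0.03 -0.05  0.22] turn 0.0 world [648.2  99.6  67. ]
```

Request:
apply_moves(
  deltas=[
    [0.03, -0.05, 0.1, 0, 0, 0, 0],
    [0, 0, 0.06, 0, 0, 0, 0],
    [0, 0, 0, 0, 0, 0, 0],
  ],
)

```text
time: 26.72
tool_pos: [647.1, 99.6, 67.4]
tcp_rot: [-180.0, 0.0, 95.5]
ft_force: [0.4, -0.5, -1.3]
finger_gap: 59.4
grip_force: 44.2
```

Request:
apply_moves(
  deltas=[
    [0, 0, 0.03, 0, 0, 0, 0],
    [0, 0, 0, 0, 0, 0, 0],
  ],
)

```text
time: 26.98
tool_pos: [647.5, 99.6, 67.0]
tcp_rot: [180.0, 0.0, 95.5]
ft_force: [0.1, -0.7, -0.6]
finger_gap: 59.7
grip_force: 44.4
```

```bash
python3 p.py 648.2 99.6 67 95.5
```

```text
t 26.98 p [647.5  99.6  67. ] rot [179.99   0.    95.52] local [-51.8 -73.8] f [ 0.1 -0.7 -0.6] gap 59.7 grip 44.4 J6 -1.0
units xyz [-0.    0.02 -0.  ] turn 0.01 world [648.2  99.6  67. ]
```

Request:
apply_moves(
  deltas=[
    [0, 0.02, 0.015, 0, 0, 0, 0],
    [0, 0, 0, 0, 0, 0, 0],
  ],
)

```text
time: 27.22
tool_pos: [648.1, 99.6, 66.9]
tcp_rot: [180.0, 0.0, 95.5]
ft_force: [-3.3, 0.9, 5.3]
finger_gap: 59.2
grip_force: 45.1
```

Request:
apply_moves(
  deltas=[
    [0, 0, 0.015, 0, 0, 0, 0],
    [0, 0, 0, 0, 0, 0, 0],
  ],
)

```text
time: 27.48
tool_pos: [648.1, 99.7, 67.0]
tcp_rot: [180.0, 0.0, 95.5]
ft_force: [-5.7, -0.5, 9.9]
finger_gap: 58.9
grip_force: 45.5
```

Request:
apply_moves(
  deltas=[
    [0, 0, 0, 0, 0, 0, 0.8],
    [0, 0, 0, 0, 0, 0, 1],
    [0, 0, 0, 0, 0, 0, 1],
    [0, 0, -0.4, 0, 0, 0, 1],
    [0, 0, -0.8, 0, 0, 0, 1],
    [0, 0, -0.9, 0, 0, 0, 1],
    [-0.9, 0, -0.7, 0, 0, 0, 1],
    [-1, 0.5, 0, 0, 0, 0, 1],
  ],
)

```text
time: 28.48
tool_pos: [670.1, 44.3, 154.2]
tcp_rot: [179.7, 0.0, 95.6]
ft_force: [0.9, -0.1, -0.2]
finger_gap: 85.6
grip_force: 0.0
```

Request:
apply_moves(
  deltas=[
    [-1, -0.4, 0, 0, 0, 0, 1],
    [-1, -0.4, 0, 0, 0, 0, 1],
    [-1, -0.4, 0, 0, 0, 0, 1],
    [-1, -0.4, 0, 0, 0, 0, 1],
    [-1, -0.4, 0, 0, 0, 0, 1],
    [-1, -0.4, 0, 0, 0, 0, 1],
    [-1, -0.4, 0, 0, 0, 0, 1],
    [-1, -0.4, 0, 0, 0, 0, 1],
  ],
)

```text
time: 29.48
tool_pos: [595.9, -204.9, 151.0]
tcp_rot: [179.9, 0.0, 95.5]
ft_force: [0.3, 0.3, 0.2]
finger_gap: 85.8
grip_force: 0.0
```

```bash
python3 p.py 457.3 -334 140 166.6;  python3 -c "
from h import *
im=snapshot('scene')[:,:,::-1];cv2.imwrite('scene5.png',im)
t=snapshot('top')[:,:,::-1];cv2.imwrite('top5.png',t)
R=lambda a:cv2.resize(np.ascontiguousarray(a),None,fx=5,fy=5,interpolation=cv2.INTER_CUBIC)
o=np.zeros((600,800,3),np.uint8);o[:,:400]=R(t[100:220,250:330]);o[:,400:]=R(im[190:310,290:370])
cv2.imwrite('pics/p5.png',o)"
```

```text
t 29.48 p [ 595.9 -204.9  151. ] rot [1.7994e+02 3.0000e-02 9.5520e+01] local [-132.4 -371.9] f [0.3 0.3 0.2] gap 85.8 grip 0.0 J6 -29.0
units xyz [-3.84 -5.01  0.36] turn -15.51 world [ 457.3 -334.   140. ]
```

View pics/p5.png

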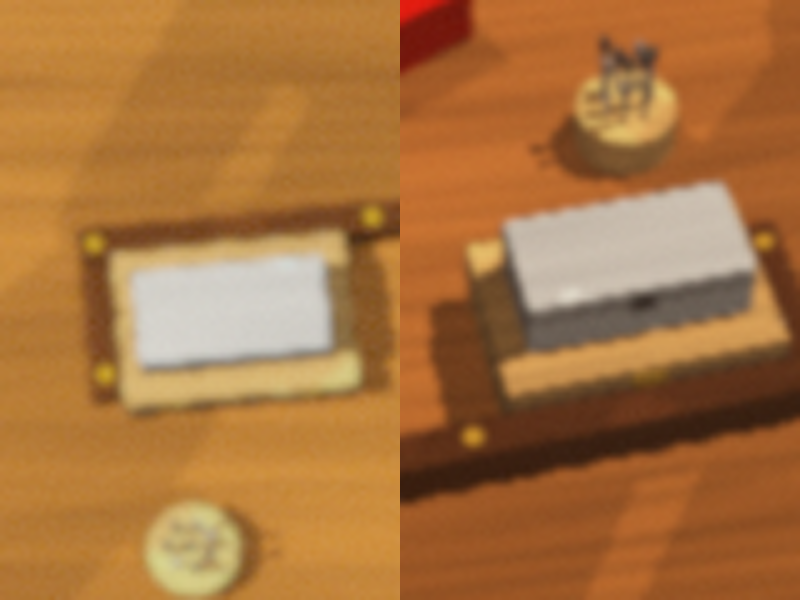

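Both views show the long tin square on the case. Tin top corners in the top view are (132,271), (324,257), (332,347) and (140,368); case corners are (109,251), (346,231), (362,386) and (127,410). I check the offset numerically while moving on to the short tin.

```bash
python3 -c "
from fit import *
s5=lambda pts,ox,oy,cx=0:(np.array(pts,float)-[cx,0]+.5)/5-.5+[ox,oy]
for n,p,d in(('top',s5([(109,251),(346,231),(362,386),(127,410)],250,100),(150,100,45)),('top',s5([(132,271),(324,257),(332,347),(140,368)],250,100),(120,60,83)),('scene',s5([(503,222),(723,183),(755,270),(528,310)],290,190,400),(120,60,83))):
    r=fit(px2w(n,p,d[2]),*d);print(n,r.x[:2].round(1),np.degrees(r.x[2]).round(2)%180,r.cost.round(1))
"
```

```text
top [648.5  97.9] 95.52 5.1
top [647.3  99.3] 95.08 2.7
scene [652.1  99.2] 94.43 3.2
```

Request:
apply_moves(
  deltas=[
    [-0.6, -0.8, 0, 0, 0, 0, 1],
    [-0.6, -0.8, 0, 0, 0, 0, 1],
    [-0.6, -0.8, 0, 0, 0, 0, 1],
    [-0.6, -0.8, 0, 0, 0, 0, 1],
    [-0.6, -0.8, 0, 0, 0, 0, 1],
    [-0.6, -0.8, 0, 0, 0, 0, 1],
    [0, 0, 0, 0, 0, -1, 1],
    [0, 0, 0, 0, 0, -1, 1],
  ],
)

```text
time: 30.58
tool_pos: [463.3, -325.1, 150.8]
tcp_rot: [179.9, 0.0, 104.8]
ft_force: [0.3, -0.2, 0.3]
finger_gap: 85.2
grip_force: 0.0
```

Request:
apply_moves(
  deltas=[
    [0, 0, 0, 0, 0, -1, 1],
    [0, 0, 0, 0, 0, -1, 1],
    [0, 0, 0, 0, 0, -1, 1],
    [0, 0, 0, 0, 0, -1, 1],
    [0, 0, 0, 0, 0, -1, 1],
    [0, 0, 0, 0, 0, -1, 1],
    [0, 0, 0, 0, 0, -1, 1],
    [0, 0, 0, 0, 0, -1, 1],
  ],
)

```text
time: 31.58
tool_pos: [463.6, -324.7, 150.7]
tcp_rot: [180.0, 0.1, 141.5]
ft_force: [-0.1, 0.5, 0.0]
finger_gap: 85.4
grip_force: 0.0
```

Request:
apply_moves(
  deltas=[
    [0, 0, 0, 0, 0, -1, 1],
    [0, 0, 0, 0, 0, -1, 1],
    [0, 0, 0, 0, 0, -1, 1],
    [0, 0, 0, 0, 0, -1, 1],
    [0, 0, 0, 0, 0, -1, 1],
    [0, 0, 0.8, 0, 0, -0.5, 1],
    [0, 0, 0.6, 0, 0, 0, 1],
    [0, 0, 0, 0, 0, 0, 1],
  ],
)

```text
time: 32.58
tool_pos: [462.1, -323.9, 106.1]
tcp_rot: [179.9, -0.2, 166.5]
ft_force: [0.3, 0.1, 0.6]
finger_gap: 85.4
grip_force: 0.0
```

```bash
python3 p.py 457.3 -334 20 166.6
```

```text
t 32.58 p [ 462.1 -323.9  106.1] rot [179.9   -0.19 166.53] local [-277.  -477.5] f [0.3 0.1 0.6] gap 85.4 grip 0.0 J6 -117.0
units xyz [ 0.07 -0.37  2.87] turn -0.01 world [ 457.3 -334.    20. ]
```

Request:
apply_moves(
  deltas=[
    [0.06, -0.38, 0, 0, 0, 0, 1],
    [0, 0, 0.8, 0, 0, 0, 1],
    [0, 0, 0.9, 0, 0, 0, 1],
    [0, 0, 0.7, 0, 0, 0, 1],
    [0, 0, 0.3, 0, 0, 0, 1],
    [0, 0, 0.1, 0, 0, 0, 1],
    [0, 0, 0, 0, 0, 0, 1],
    [0, 0, 0, 0, 0, 0, 1],
  ],
)

```text
time: 33.58
tool_pos: [459.2, -336.4, 25.0]
tcp_rot: [-180.0, 0.1, 166.6]
ft_force: [-0.5, 0.0, 0.7]
finger_gap: 85.3
grip_force: 0.0
```

```bash
python3 p.py 457.6 -334.5 21 166.6
```

```text
t 33.58 p [ 459.2 -336.4   25. ] rot [-1.7996e+02  8.0000e-02  1.6657e+02] local [-281.  -489.7] f [-0.5  0.   0.7] gap 85.3 grip 0.0 J6 -118.0
units xyz [0.07 0.05 0.13] turn -0.01 world [ 457.6 -334.5   21. ]
```

Correct the last few millimetres and grip, then lift and turn to 95.5°.

Request:
apply_moves(
  deltas=[
    [0.06, 0.05, 0.13, 0, 0, 0, 1],
    [0, 0, 0, 0, 0, 0, 1],
    [0, 0, 0, 0, 0, 0, 0],
    [0, 0, 0, 0, 0, 0, 0],
    [0, 0, 0, 0, 0, 0, 0],
    [0, 0, 0, 0, 0, 0, 0],
    [0, 0, 0, 0, 0, 0, 0],
  ],
  grip_force=40,
)

```text
time: 34.45
tool_pos: [457.5, -334.2, 20.3]
tcp_rot: [-180.0, 0.0, 166.6]
ft_force: [-0.6, -0.2, 2.5]
finger_gap: 48.9
grip_force: 42.9
```

```bash
python3 p.py 457.6 -334.5 21 166.6
```

```text
t 34.45 p [ 457.5 -334.2   20.3] rot [-1.7998e+02  3.0000e-02  1.6657e+02] local [-282.6 -487.4] f [-0.6 -0.2  2.5] gap 48.9 grip 42.9 J6 -118.0
units xyz [-0.01 -0.01 -0.02] turn -0.01 world [ 457.6 -334.5   21. ]
```

Request:
apply_moves(
  deltas=[
    [0, 0, -0.3, 0, 0, 0, 0],
    [0, 0, -0.9, 0, 0, 0, 0],
    [0, 0, -0.9, 0, 0, 0, 0],
    [0, 0, -0.9, 0, 0, 0, 0],
    [0, 0, -0.9, 0, 0, 1, 0],
    [0, 0, -0.9, 0, 0, 1, 0],
    [0, 0, -0.4, 0, 0, 1, 0],
    [0, 0, 0, 0, 0, 1, 0],
  ],
)

```text
time: 35.45
tool_pos: [457.7, -334.3, 177.8]
tcp_rot: [-180.0, 0.1, 148.1]
ft_force: [-0.1, 0.8, -1.8]
finger_gap: 49.4
grip_force: 42.4
```

Request:
apply_moves(
  deltas=[
    [0, 0, 0, 0, 0, 1, 0],
    [0, 0, 0, 0, 0, 1, 0],
    [0, 0, 0, 0, 0, 1, 0],
    [0, 0, 0, 0, 0, 1, 0],
    [0, 0, 0, 0, 0, 1, 0],
    [0, 0, 0, 0, 0, 1, 0],
    [0, 0, 0, 0, 0, 1, 0],
    [0, 0, 0, 0, 0, 1, 0],
  ],
)

```text
time: 36.45
tool_pos: [456.9, -333.6, 175.9]
tcp_rot: [-180.0, -0.1, 111.4]
ft_force: [-0.2, 0.1, -2.4]
finger_gap: 49.3
grip_force: 42.4
```

Request:
apply_moves(
  deltas=[
    [0, 0, 0, 0, 0, 1, 0],
    [0, 0, 0, 0, 0, 1, 0],
    [0, 0, 0, 0, 0, 1, 0],
    [0, 0, 0, 0, 0, 0.53, 0],
    [0, 0, 0, 0, 0, 0, 0],
  ],
)

```text
time: 37.08
tool_pos: [456.9, -333.7, 175.9]
tcp_rot: [-180.0, -0.0, 95.4]
ft_force: [0.1, 0.2, -1.8]
finger_gap: 49.4
grip_force: 42.4
```

```bash
python3 p.py 648 99.7 170 95.5
```

```text
t 37.08 p [ 456.9 -333.7  175.9] rot [-1.7997e+02 -3.0000e-02  9.5400e+01] local [-283.  -486.8] f [ 0.1  0.2 -1.8] gap 49.4 grip 42.4 J6 -47.0
units xyz [13.78  7.7   0.2 ] turn -0.02 world [648.   99.7 170. ]
```

Request:
apply_moves(
  deltas=[
    [0.5, 0.3, 0, 0, 0, 0, 0],
    [0.9, 0.5, 0, 0, 0, 0, 0],
    [0.9, 0.5, 0, 0, 0, 0, 0],
    [0.9, 0.5, 0, 0, 0, 0, 0],
    [0.9, 0.5, 0, 0, 0, 0, 0],
    [0.9, 0.5, 0, 0, 0, 0, 0],
    [0.9, 0.5, 0, 0, 0, 0, 0],
    [0.9, 0.5, 0, 0, 0, 0, 0],
  ],
)

```text
time: 38.08
tool_pos: [551.9, -118.0, 176.0]
tcp_rot: [-180.0, -0.0, 95.5]
ft_force: [0.3, 0.5, -1.4]
finger_gap: 49.5
grip_force: 42.4
```

Request:
apply_moves(
  deltas=[
    [0.9, 0.5, 0, 0, 0, 0, 0],
    [0.9, 0.5, 0, 0, 0, 0, 0],
    [0.9, 0.5, 0, 0, 0, 0, 0],
    [0.9, 0.5, 0, 0, 0, 0, 0],
    [0.9, 0.5, 0, 0, 0, 0, 0],
    [0.9, 0.5, 0, 0, 0, 0, 0],
    [0.9, 0.5, 0, 0, 0, 0, 0],
    [0.5, 0.3, 0, 0, 0, 0, 0],
  ],
)

```text
time: 39.08
tool_pos: [645.8, 96.1, 175.8]
tcp_rot: [-180.0, -0.0, 95.5]
ft_force: [0.2, 0.5, -2.2]
finger_gap: 49.4
grip_force: 42.4
```

Request:
apply_moves(
  deltas=[
    [0.2, 0.1, 0, 0, 0, 0, 0],
    [0, 0, 0, 0, 0, 0, 0],
    [0, 0, 0, 0, 0, 0, 0],
  ],
)

```text
time: 39.45
tool_pos: [648.1, 99.0, 176.0]
tcp_rot: [-180.0, 0.0, 95.3]
ft_force: [-0.3, 0.6, -2.3]
finger_gap: 49.5
grip_force: 42.4
```

```bash
python3 p.py 648 99.7 104 95.5;  python3 -c "
from h import *
im=snapshot('scene')[:,:,::-1];cv2.imwrite('scene6.png',im)
R=lambda a:cv2.resize(np.ascontiguousarray(a),None,fx=5,fy=5,interpolation=cv2.INTER_CUBIC)
cv2.imwrite('pics/p6.png',R(im[170:290,250:400]))"
```

```text
t 39.45 p [648.1  99.  176. ] rot [-1.7999e+02  2.0000e-02  9.5340e+01] local [-51.2 -74.4] f [-0.3  0.6 -2.3] gap 49.5 grip 42.4 J6 -1.0
units xyz [ 0.02 -0.    2.4 ] turn -0.04 world [648.   99.7 104. ]
```

View pics/p6.png

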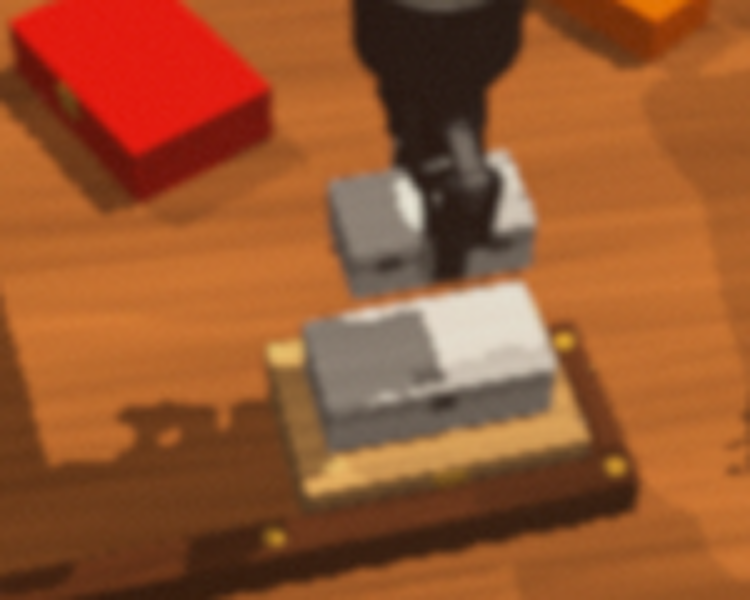

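The short tin is held above the long one. Its top corners are about (328,186), (508,150), (537,222) and (352,262); the long tin's are (304,325), (523,283), (556,367) and (329,411).

```bash
python3 -c "
from fit import *
s5=lambda pts:(np.array(pts,float)+.5)/5-.5+[250,170]
for p,d in((s5([(328,186),(508,150),(537,222),(352,262)]),(90,50,189.7)),(s5([(304,325),(523,283),(556,367),(329,411)]),(120,60,83))):
    w=px2w('scene',p,d[2]);r=fit(w,*d);print(r.x[:2].round(1),np.degrees(r.x[2]).round(2)%180,r.cost.round(1),np.linalg.norm(np.roll(w,-1,0)-w,axis=1).round(0))
"
```

```text
[653.7  97.7] 96.84 2.6 [90. 49. 90. 50.]
[652.4  99.6] 95.45 5.1 [118.  58. 118.  57.]
```

Request:
apply_moves(
  deltas=[
    [0.05, 0, 0.4, 0, 0, -0.03, 0],
    [0, 0, 0.8, 0, 0, 0, 0],
    [0, 0, 0.6, 0, 0, 0, 0],
    [0, 0, 0.3, 0, 0, 0, 0],
    [0, 0, 0.1, 0, 0, 0, 0],
    [0, 0, 0, 0, 0, 0, 0],
    [0, 0, 0, 0, 0, 0, 0],
    [0, 0, 0, 0, 0, 0, 0],
  ],
)

```text
time: 40.5
tool_pos: [648.7, 101.5, 110.8]
tcp_rot: [179.9, 0.0, 95.5]
ft_force: [-0.6, -1.0, -1.6]
finger_gap: 49.6
grip_force: 42.4
```

```bash
python3 p.py 648 100.4 103.3 95.5
```

```text
t 40.5 p [648.7 101.5 110.8] rot [179.93   0.    95.53] local [-50.5 -72. ] f [-0.6 -1.  -1.6] gap 49.6 grip 42.4 J6 -1.0
units xyz [-0.03 -0.03  0.25] turn 0.01 world [648.  100.4 103.3]
```

Request:
apply_moves(
  deltas=[
    [-0.03, -0.02, 0.1, 0, 0, 0, 0],
    [0, 0, 0.07, 0, 0, 0, 0],
    [0, 0, 0.04, 0, 0, 0, 0],
    [0, 0, 0, 0, 0, 0, 0],
  ],
)

```text
time: 41.0
tool_pos: [647.6, 100.5, 103.6]
tcp_rot: [-180.0, -0.0, 95.5]
ft_force: [0.4, -0.5, -2.8]
finger_gap: 49.2
grip_force: 42.4
```

Request:
apply_moves(
  deltas=[
    [0, 0, 0.02, 0, 0, 0, 0],
    [0, 0, 0, 0, 0, 0, 0],
  ],
)

```text
time: 41.25
tool_pos: [647.8, 100.5, 103.3]
tcp_rot: [180.0, -0.0, 95.5]
ft_force: [-0.5, -0.3, 0.1]
finger_gap: 49.3
grip_force: 42.5
```

```bash
python3 p.py 648 100.4 103.3 95.5
```

```text
t 41.25 p [647.8 100.5 103.3] rot [179.99  -0.    95.52] local [-51.5 -72.9] f [-0.5 -0.3  0.1] gap 49.3 grip 42.5 J6 -1.0
units xyz [-0.    0.01  0.  ] turn 0.01 world [648.  100.4 103.3]
```

Contact is just starting. I settle it slightly, release, rise and clear.

Request:
apply_moves(
  deltas=[
    [0, 0, 0.015, 0, 0, 0, 0],
    [0, 0, 0, 0, 0, 0, 0],
  ],
)

```text
time: 41.5
tool_pos: [647.8, 100.5, 103.4]
tcp_rot: [180.0, 0.0, 95.5]
ft_force: [-3.1, 0.1, 5.1]
finger_gap: 49.5
grip_force: 43.3
```

Request:
apply_moves(
  deltas=[
    [0, 0, 0, 0, 0, 0, 0.75],
    [0, 0, 0, 0, 0, 0, 0.95],
    [0, 0, 0, 0, 0, 0, 0.95],
    [0, 0, -0.3, 0, 0, 0, 0.95],
    [0, 0, -0.7, 0, 0, 0, 0.95],
    [0, 0, -0.9, 0, 0, 0, 0.95],
    [0, 0, -0.9, 0, 0, 0, 0.95],
    [-0.9, 0, 0, 0, 0, 0, 0.95],
  ],
)

```text
time: 42.5
tool_pos: [652.6, 75.0, 192.7]
tcp_rot: [179.5, -0.0, 95.7]
ft_force: [0.6, -1.2, -0.3]
finger_gap: 81.4
grip_force: 0.0
```

Request:
apply_moves(
  deltas=[
    [-1, -0.4, 0, 0, 0, 0, 0.95],
    [-1, -0.4, 0, 0, 0, 0, 0.95],
    [-1, -0.4, 0, 0, 0, 0, 0.95],
    [-1, -0.4, 0, 0, 0, 0, 0.95],
    [-1, -0.4, 0, 0, 0, 0, 0.95],
    [-1, -0.4, 0, 0, 0, 0, 0.95],
    [-0.8, -0.4, 0, 0, 0, 0, 0.95],
    [0, 0, 0, 0, 0, 0, 0.95],
  ],
)

```text
time: 43.5
tool_pos: [586.4, -139.5, 188.7]
tcp_rot: [179.9, 0.1, 95.4]
ft_force: [0.0, 1.1, -0.1]
finger_gap: 81.1
grip_force: 0.0
```

```bash
python3 p.py;  python3 -c "
from h import *
im=snapshot('scene')[:,:,::-1];t=snapshot('top')[:,:,::-1]
R=lambda a:cv2.resize(np.ascontiguousarray(a),None,fx=5,fy=5,interpolation=cv2.INTER_CUBIC)
o=np.zeros((600,800,3),np.uint8);o[:,:400]=R(t[100:220,250:330]);o[:,400:]=R(im[190:310,290:370])
cv2.imwrite('pics/p7.png',o)"
```

```text
t 43.5 p [ 586.4 -139.5  188.7] rot [1.7988e+02 7.0000e-02 9.5380e+01] local [-135.6 -305.9] f [ 0.   1.1 -0.1] gap 81.1 grip 0.0 J6 -24.0
```

View pics/p7.png

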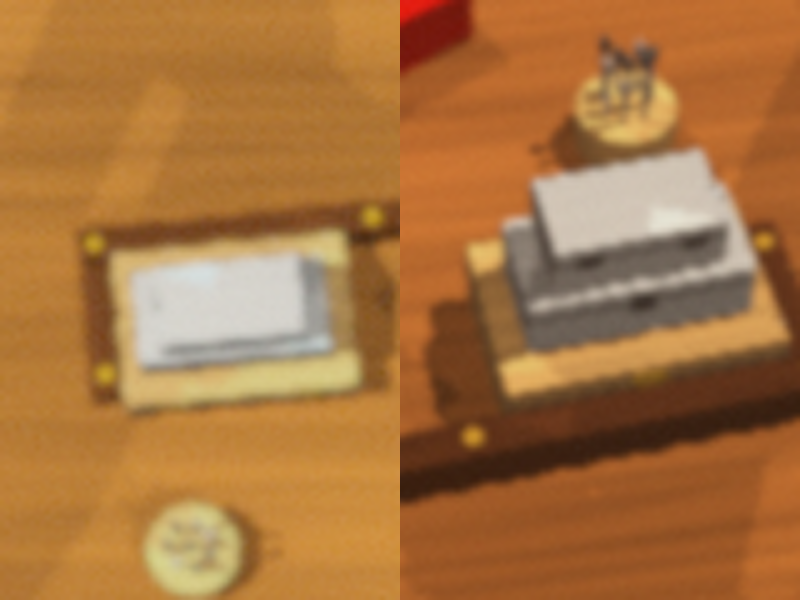

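```bash
python3 -c "
from fit import *
s5=lambda pts,ox,oy,cx=0:(np.array(pts,float)-[cx,0]+.5)/5-.5+[ox,oy]
for n,p,d in(('scene',s5([(532,186),(704,150),(729,217),(553,258)],290,190,400),(90,50,117)),('scene',s5([(503,222),(755,270),(528,310)],290,190,400),(120,60,83))):
    r=fit(px2w(n,p,d[2]),*d);print(n,r.x[:2].round(1),np.degrees(r.x[2]).round(2)%180,r.cost.round(1))
# gap by top camera: studs vs case, in stop frame
st=px2w('top',s5([(94,243),(372,216),(105,373)],250,100),31)[:,:2]
st2=px2w('scene',sub([(632,453),(359,509),(592,353)],215,225,0,300),31)[:,:2]
case={'top':[648.4,97.9],'scene':[653.3,99.3]}
for n,s in(('top',st),('scene',st2)):
    d=s[0]-s[1]; a=np.arctan2(-d[0],d[1]); R=np.array([[np.cos(a),-np.sin(a)],[np.sin(a),np.cos(a)]])
    print(n,np.degrees(a),'case in stop',R.T@(np.array(case[n])-s[0])+11)
"
```

```text
scene [652.3  99.3] 96.98 9.8
scene [652.1  99.5] 94.34 2.7
top 5.483894737721701 case in stop [-50.22606219 -75.70219264]
scene 5.521090468019993 case in stop [-47.80073491 -74.07552015]
```

The checks agree. The case fits at about (-50, -75) in the stop's frame, and the short tin is centred on the long tin to within about 1 mm. The arm is clear, so I hand in.

```bash
python3 -c "
from bench import *
print(hand_in())"
```

```text
the job is handed in; nothing more can be done
None
```

The job is handed in at about 44 s: the case measures flush in the corner (within about 2 mm), the long tin is centred on it and the short tin on that, each to within about 2 mm, both set down softly and released, and I touched no bystanders or look-alikes.

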